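# Click the batch counter round to its mark

### The arm

A 6-joint arm with a two-finger parallel gripper is mounted at the origin on a cart in front of the work surface, level with it; the furniture and walls round the work are solid. World frame = base frame: x ahead of the robot, y to its left, z up, the work surface at z = 0. Lengths are in mm, angles in rad, forces in N, time in s.
With the tool pointing down it reaches from about 425 to 925 mm from the base axis. Payload 12.5 kg.
Tool frame: the origin (TCP) lies midway between the tips of the shut fingers; the grasp point (between the pads) lies 19 mm behind it (env.grip_point_offset is the distance from the TCP to the grasp point, in mm); z points along the fingers, y is the line along which they close (so a half turn about z gives the same grasp; the last joint's range is limited). The gripper opens to 85 mm and grips with 20 to 120 N. Pads are 22 mm wide; open, the fingers measure 114 mm over their backs; the gripper's body (76 mm by 85 mm) begins 54 mm behind the grasp point. The pads swing forward as they close: fully open they stand 13 mm farther back than shut.
Start: joints at [1.151, 0.491, 1.559, -0, 1.092, -0.106], TCP at [192.905, 594.502, 231.327] pointing down, gripper open.
Joint ranges: [-3.1, 3.1], [-0.84, 2.19], [0.05, 2.79], [-1.13, 4.28], [0.06, 2.93], [-2.69, 2.69]. Speed limits (rad/s): [2.22, 2.22, 2.79, 3.14, 3.14, 3.14].

### API

Orientations are given as a unit quaternion [w, x, y, z].
In Python, from station import env, vision gives the robot as it stands. The module is installed in compiled form; this text tells all that it offers.
- The arm moves only by the tool send_rows, never from a script. Its argument "plan" is a list that holds one entry, the list of rows, each a list of 7 numbers: the turn, a rotation vector about the tool's x, y, z in degrees, then the shift along the tool's x, y, z in cm, then the opening, from 0 (shut) to 1 (fully open). A call has 1 to 8 rows; each row is the pose to reach, as a shift and turn from the pose commanded when the call began, along the tool's axes at that moment; what a row does not reach only later rows make up. A row lasts 1/10 s, in which the tool goes at most 50 mm and 8.59 degrees, less where a joint would pass 70% of its speed; a pose out of reach is approached as far as the arm can. A call with a gripper value outside its range is refused whole. The fingers move at their own pace and stop on an object; the grip force is fixed at half the most. Time passes only in rows, so rows that repeat a pose let the fingers close. It gives the time, the measured TCP pose, the force, the opening and the grip force at its end, in the units of the state.
- env.state(): the state, without advancing time (a new reading comes with each control period).
- vision.camera(name): name is "scene" or "top" or "wrist"; returns the picture (480x640x3 uint8, blue, green, red); there is no depth.
- vision.camera_params(name): a dict with "fx", "fy", "cx", "cy" (pixels), "view" (4x4, takes a point from world to camera coordinates). Camera axes: x right, y down, z forward; pixel columns grow to the right and rows downward; lengths in mm; the calibration is good to about 2 mm. A picture is of the moment at which its call begins: read the wrist's pose just before it. camera_params takes no time and is no camera call; for the wrist camera it gives the pose at the moment of the call.
- env.finish_job(): hands the job in; it is judged then, once.
The state is a dict: "t": time; "q": joint angles; "qvel": joint speeds; "joint_torque": joint torques, N m; "tool_pos": TCP position; "eef_rot": TCP orientation; "wrist_force": force on the tool from outside, world axes, zero at the start; "torque": the same for the moment, N m; "opening": finger opening in mm; "finger_force": force on a finger pad.
Only numpy, scipy, OpenCV 4.12 (cv2) and the standard library are available. Lean on these libraries where they do the work, as an engineer would, in place of code of your own. Each camera call takes 0.05 s, during which the arm holds its last target. There are 200 camera calls.

### The job

Reset the batch counter: with a fingertip, flick the arms of its star wheel anticlockwise (seen from above), click by click, until the arm with the little knob rests at the pointer, without going past it. Let the wheel rest untouched for a moment when it is one click short, then give it the last single click. Do not pick up the counter or shove it about, and leave the cups, jars and mill beside it alone.

Things in the scene. Friction and masses are not known exactly. Their poses are not given: they have to be found in the camera images.
- counter: batch counter, loose, about 1.1 kg: round grey foot 170 mm across, 12 mm thick; grey column 74 mm across up to height 42 mm; on it a flat star wheel. Origin: centre of the underside, on the wheel's axis; z up; x points from the axis to the pointer, which stands on the foot. Below the wheel on the pointer's side a dark barrel (22 mm thick, top 37 mm high) sticks out of the column to 75 mm
- wheel (a joint): wheel angle (rad) about the counter's z, growing anticlockwise seen from above; 0 = knobbed arm at the pointer. Clicks at multiples of 1.047 (60 degrees): pushed past half way it snaps on to the next by itself, pushed less it falls back; about 2 to 4 N at an arm's end. Stops at -5.0 and 1.0, so the mark is reached only anticlockwise. Starts two to four clicks short of 0
- wheel_top (a point): centre of the wheel's hub top, 58 mm above the table. Steel wheel 130 mm across the arm ends, 14 mm thick (44 to 58 mm high), hub 68 mm across, six straight arms 60 degrees apart, 12 mm wide, round ends 14 mm across; the gaps are open down to the foot. At joint value j arm k points j + k*60 degrees from the counter's x axis; arm 0 has the knob
- knob (a point): top of the small round knob (13 mm thick, 15 mm tall) on one arm of the wheel, 54 mm from the wheel's axis, 73 mm above the table
- pointer (a point): tip of the fixed pointer, just outside the wheel's rim, 67.5 mm from the axis, 60 mm above the table; its steel post is 12 x 18 mm, its middle 79 mm from the axis, its top 58 mm high
- flour_cup: metal cup of flour, 71 mm across, 42 mm tall, beside the counter; origin at the centre of its underside
- egg_cup: metal cup of egg, 67 mm across, 42 mm tall, beside the counter; origin at the centre of its underside
- spice_a: spice jar with dark cap, 45 mm across, 105 mm tall; origin at the centre of its underside
- flour_jar: glass jar with yellow lid, 66 mm across, 120 mm tall; origin at the centre of its underside
- pepper_mill: wooden pepper mill, 58 mm across, 170 mm tall; origin at the centre of its underside

How it is judged (in metres and radians):
On the way:
1. the wheel rests untouched one click short of the mark (value of joint wheel between -1.2 and -0.9 rad and velocity of joint wheel between -0.3 and 0.3 rad/s and contact force between each of the arm, the fingers and counter below 0.1 N), for 0.2 s.
At the end, for the whole second after the job is handed in: the wheel is at rest with the knobbed arm at the pointer (joint within 0.14 rad of 0), and the counter stands flat within 30 mm of where it started (value of joint wheel between -0.14 and 0.14 rad and velocity of joint wheel between -0.2 and 0.2 rad/s and angle between counter's own z axis and vertical below 0.05 rad and height (world z) of counter below 0.005 m and distance of counter from where it was at the start of the episode below 0.03 m and linear speed of counter below 0.02 m/s); the robot touches nothing.
It fails at once if the wheel goes over into the click past the mark (value of joint wheel above 0.6 rad).
It fails at once if the counter is lifted, tipped or shoved more than 30 mm (height (world z) of counter above 0.008 m or angle between counter's own z axis and vertical above 0.12 rad or distance of counter from where it was at the start of the episode above 0.03 m).
It fails at once if a cup, jar or mill is lifted, tipped or moved more than 20 mm (distance of any of flour_cup, egg_cup, spice_a, flour_jar, pepper_mill from where it was at the start of the episode above 0.02 m or angle between any of flour_cup, egg_cup, spice_a, flour_jar, pepper_mill's own z axis and vertical above 0.3 rad).
It also fails if it takes over 67 s, if anything falls off the work surface, if the arm or the gripper's body presses on something with over 40 N, if the wrist force passes 120 N, or if a joint passes its speed limit or range.

## Working session

There is one attempt and no reset: what is moved stays moved. The work goes in short steps, Python scripts to look and compute and a tool call to move; the robot and the scene stay as the last step left them, time stands still between calls to the robot, and variables do not carry over. Pictures are saved under pics/ and viewed, at most 10 in all, crops included, and the job is handed in when it is done.

Besides the shell and the picture viewer there is one more tool, called after "Call:" as name(argument=value, ...) on one line, values as JSON. send_rows: Moves the arm, as the interface text tells. Its arguments: {"type":"object","properties":{"plan":{"type":"array","items":{"type":"array","items":{"type":"array","items":{"type":"number"}}}}},"required":["plan"]}

```bash
mkdir -p pics; python3 - <<'E'
from station import env, vision
import cv2,json
s=env.state(); print(s)
for n in("top","scene"):
    cv2.imwrite(f"pics/{n}0.png",vision.camera(n)); p=vision.camera_params(n); print(n,p)
E
```

```text
{'t': 0.0, 'q': array([ 1.15141470e+00,  4.91556257e-01,  1.55943682e+00,  1.42344391e-05,
        1.09169381e+00, -1.05623888e-01]), 'qvel': array([-0.00051968,  0.00027172,  0.00043815, -0.00078102,  0.00024444,
        0.00090229]), 'joint_torque': array([-2.62750864e-04, -6.18438005e+01, -2.61583632e+01, -1.66003661e-04,
        4.00809513e-03,  8.27538656e-06]), 'tool_pos': array([192.79730641, 594.291306  , 230.73413952]), 'eef_rot': array([-1.48073288e-04,  1.56239391e-01,  9.87719066e-01, -5.26734428e-04]), 'wrist_force': array([ 0.9445024 , -0.74192374,  0.19086565]), 'torque': array([-0.06299678,  0.03315716, -0.01773063]), 'finger_force': 0.0, 'opening': 85.77874715140625}
top {'fx': 494.59532252096267, 'fy': 494.59532252096267, 'cx': 324.998756378151, 'cy': 239.23754235715373, 'view': array([[ 2.27446002e-02, -9.99711236e-01, -7.75422932e-03,
         1.09850677e+02],
       [-9.98784362e-01, -2.23828627e-02, -4.39181760e-02,
         5.06559359e+02],
       [ 4.37319322e-02,  8.74370433e-03, -9.99005038e-01,
         1.08499642e+03],
       [ 0.00000000e+00,  0.00000000e+00,  0.00000000e+00,
         1.00000000e+00]])}
scene {'fx': 511.41474530221967, 'fy': 511.41474530221967, 'cx': 319.72603642463815, 'cy': 236.17844510211012, 'view': array([[ 8.31058137e-01, -5.55677689e-01,  2.37629673e-02,
        -3.85735847e+02],
       [-2.69134086e-01, -4.39165414e-01, -8.57146768e-01,
         2.51469890e+02],
       [ 4.86733209e-01,  7.05943372e-01, -5.14523798e-01,
         9.72693613e+02],
       [ 0.00000000e+00,  0.00000000e+00,  0.00000000e+00,
         1.00000000e+00]])}
```

View pics/top0.png

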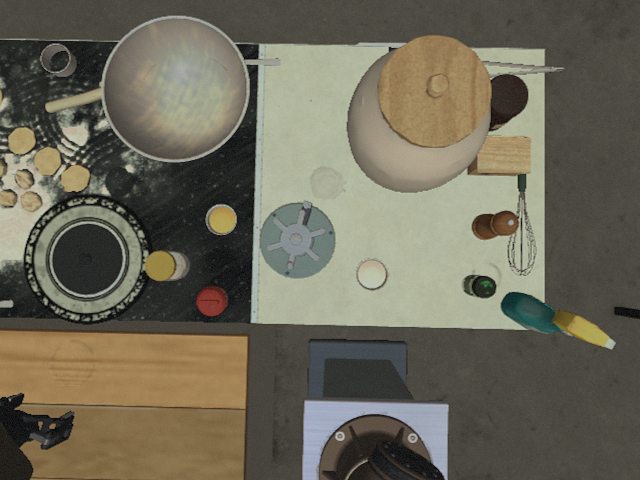

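View pics/scene0.png

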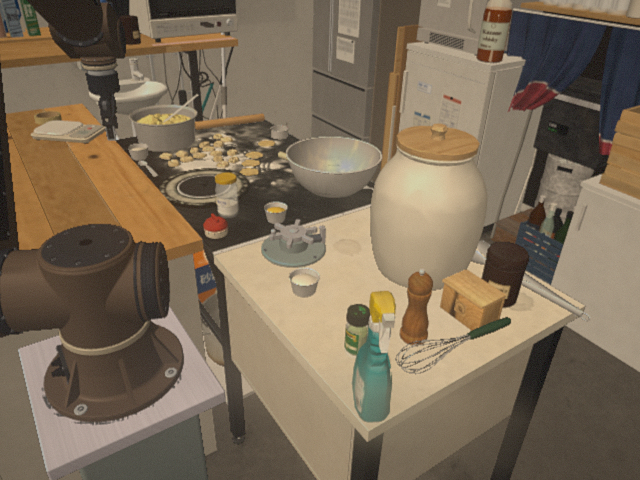

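The top view shows the counter with its foot around (297,240). The cups are at (221,220) and (371,274), and the gripper is at lower left. I'll zoom in on the wheel.

```bash
cat > h.py <<'E'
import numpy as np
from station import env, vision
def unproj(n,uv,z,p=None):
    p=p or vision.camera_params(n); V=p["view"]; R,t=V[:3,:3],V[:3,3]
    d=R.T@np.array([(uv[0]-p["cx"])/p["fx"],(uv[1]-p["cy"])/p["fy"],1]); c=-R.T@t
    return c+d*(z-c[2])/d[2]
def proj(n,X,p=None):
    p=p or vision.camera_params(n); c=p["view"][:3,:3]@np.array(X,float)+p["view"][:3,3]
    return np.array([p["fx"]*c[0]/c[2]+p["cx"],p["fy"]*c[1]/c[2]+p["cy"]])
E
python3 - <<'E'
from h import *; import cv2
im=cv2.imread("pics/top0.png")[190:290,250:350]
im2=cv2.imread("pics/scene0.png")[210:275,255:335]
a=cv2.resize(im,(500,500),interpolation=cv2.INTER_CUBIC)
cv2.imwrite("pics/topz.png",a)
print(unproj("top",(297,240),58),unproj("top",(297,240),12),unproj("top",(221,220),42),unproj("top",(371,274),42),unproj("top",(158,265),120))
E
```

```text
[498.96441706 180.2671596   58.        ] [500.84860604 183.27517394  12.        ] [539.21243331 346.80533834  42.        ] [430.13371344  20.5371836   42.        ] [440.21017666 452.7688635  120.        ]
```

View pics/topz.png

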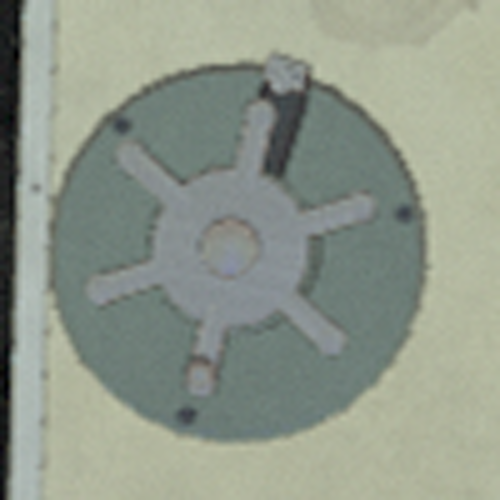

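```bash
python3 - <<'E'
from h import *
f=lambda u,v,z:unproj("top",(250+(u-2)/5,190+(v-2)/5),z)
foot=f(238,252,12)[:2]; hub=f(232,247,58)[:2]
print("foot",foot,"hub",hub)
for nm,(u,v,z,r) in dict(pointer=(288,70,58,79),knob=(201,375,73,54),a1=(260,108,58,60),a2=(365,204,58,60),a3=(335,342,58,60),a5=(100,290,58,60),a6=(128,155,58,60)).items():
    d=f(u,v,z)[:2]-hub; print(nm,np.hypot(*d),np.degrees(np.arctan2(d[1],d[0])))
s=env.state(); c=(hub+foot)/2
def tool(p):
    from scipy.spatial.transform import Rotation as R
    w,x,y,z=s["eef_rot"]; return R.from_quat([x,y,z,w]).inv().apply(np.array(p)-s["tool_pos"])/10
print(tool([*hub,231]))
E
```

```text
foot [500.8585501  182.83168011] hub [501.04210103 182.4453482 ]
pointer 79.10945728440184 -16.112445625745817
knob 55.472548113083604 168.99624998290625
a1 60.40405349985432 -9.939119490424224
a2 59.3815917570612 -70.77570314035749
a3 59.535395913985035 -131.34015385375986
a5 58.936124866285134 109.35152944974345
a6 59.230288838265466 49.84626350247274
[-4.20301054e+01 -2.96574675e+01  3.79337317e-03]
```

The knobbed arm is about three clicks short. The counter's axis is near (501,182.5), the arms lie at about -10.5+60k degrees, and the pointer is near -15 degrees. I'll push on the +y side, so I'm moving over that gap with the gripper shut and yawed.

Call:
send_rows(plan=[[[0,0,-35,-41.2,-23.9,0,0],[0,0,-35,-41.2,-23.9,0,0],[0,0,-35,-41.2,-23.9,0,0],[0,0,-35,-41.2,-23.9,0,0],[0,0,-35,-41.2,-23.9,0,0],[0,0,-35,-41.2,-23.9,0,0],[0,0,-35,-41.2,-23.9,0,0],[0,0,-35,-41.2,-23.9,0,0]]])

```text
t: 0.9
tool_pos: [453.8, 303.2, 231.2]
eef_rot: [-0.0, -0.148, 0.989, 0.0]
wrist_force: [0.1, 0.9, 0.3]
opening: 0.3
finger_force: 0.0
```

```bash
cat >> h.py <<'E'
from scipy.spatial.transform import Rotation as Ro
def tool(p,s=None):
    s=s or env.state(); w,x,y,z=s["eef_rot"]; return (Ro.from_quat([x,y,z,w]).inv().apply(np.array(p)-s["tool_pos"])/10).round(2)
E
python3 -c "
from h import *
s=env.state();print(s['t'],s['tool_pos'],s['opening'],tool([511,239.5,150]),Ro.from_quat(np.roll(s['eef_rot'],-1)).as_matrix().round(3))"
```

```text
0.9 [453.83459556 303.23021499 231.21965327] 0.3282443624860143 [-3.6  -7.77  8.12] [[-0.956 -0.293 -0.   ]
 [-0.293  0.956 -0.   ]
 [ 0.     0.    -1.   ]]
```

Call:
send_rows(plan=[[[0,0,0,-3.6,-7.8,8.1,0],[0,0,0,-3.6,-7.8,8.1,0],[0,0,0,-3.6,-7.8,8.1,0],[0,0,0,-3.6,-7.8,8.1,0],[0,0,0,-3.6,-7.8,8.1,0]]])

```text
t: 1.4
tool_pos: [509.8, 241.7, 150.9]
eef_rot: [0.0, -0.148, 0.989, 0.0]
wrist_force: [0.2, 0.6, 0.5]
opening: -0.1
finger_force: 0.0
```

```bash
python3 -c "
from h import *
import cv2
s=env.state();print(s['t'],s['tool_pos'],tool([511,239.5,100]))
p=vision.camera_params('wrist')
cv2.imwrite('pics/w1.png',vision.camera('wrist'))
import pickle;pickle.dump(p,open('w1.pkl','wb'));print(proj('wrist',[501,182.5,58],p),proj('wrist',s['tool_pos'],p))"
```

```text
1.4 [509.84874525 241.6877182  150.93905641] [-0.05 -0.24  5.09]
[230.56861934 203.56860784] [317.51275195 309.59631345]
```

View pics/w1.png

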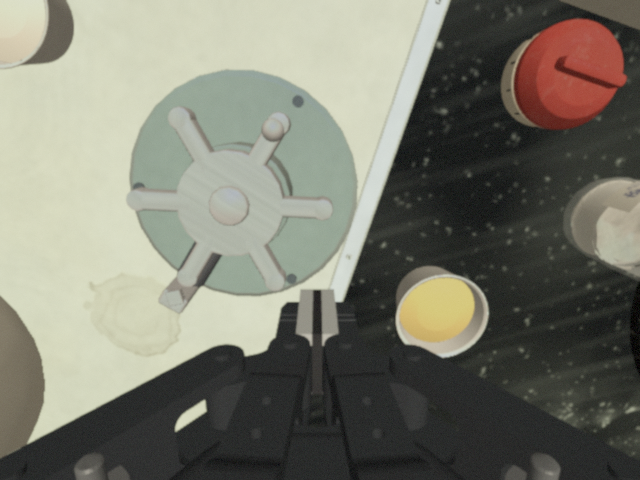

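The wrist view shows the hub at (229,205), where I predicted it, the knob at (274,127) and the pointer post at about (174,297). I'll compute the angles precisely.

```bash
python3 -c "
from h import *
import pickle;p=pickle.load(open('w1.pkl','rb'))
h=unproj('wrist',(229,201),68,p)[:2];
hub=unproj('wrist',(232,203),58,p)[:2];print(h,hub)
for n,uv,z in [('post',(175,297),58),('tip',(188,283),60),('knob',(274,127),73),('armL',(135,199),58),('armUL',(181,116),58),('armR',(324,209),58),('armBR',(279,282),58),('armBL',(188,276),58)]:
  d=unproj('wrist',uv,z,p)[:2]-np.array([501,182.5]);print(n,np.hypot(*d).round(1),np.degrees(np.arctan2(d[1],d[0])).round(1))
c=np.array([501,182.5])
for a in (80,):
  for z in (100,40):
    print(tool([*(c+59*np.array([np.cos(np.radians(a)),np.sin(np.radians(a))])),z]))
s=env.state()
pts=[c+58*np.array([np.cos(np.radians(a)),np.sin(np.radians(a))]) for a in (80,95,105,115,122,129,136,140)]
for q in pts: print((tool([*q,40])-tool([*pts[0],40])).round(2))
"
```

```text
[497.17988834 182.83097848] [500.38814097 183.27100188]
post 76.0 -16.0
tip 61.1 -13.5
knob 55.0 163.7
armL 59.3 -75.8
armUL 58.1 -136.8
armR 58.4 103.6
armBR 60.2 45.5
armBL 57.7 -15.8
[-0.09 -0.19  5.15]
[-0.08 -0.19 11.15]
[0. 0. 0.]
[ 1.42  0.51 -0.01]
[ 2.43  0.64 -0.01]
[ 3.44  0.58 -0.01]
[ 4.13  0.44 -0.01]
[ 4.8   0.22 -0.01]
[ 5.44 -0.08 -0.01]
[ 5.79 -0.29 -0.01]
```

Call:
send_rows(plan=[[[0,0,0,-0.65,-0.45,3.0,0],[0,0,0,-0.65,-0.45,5.0,0],[0,0,0,-0.65,-0.45,6.0,0],[0,0,0,-0.65,-0.45,6.0,0]]])

```text
t: 1.85
tool_pos: [517.0, 239.5, 90.3]
eef_rot: [-0.0, -0.149, 0.989, -0.0]
wrist_force: [0.6, -0.4, 0.5]
opening: -0.3
finger_force: 0.0
```

```bash
python3 -c "
from h import *
import cv2
s=env.state();c=np.array([501,182.5]);d=s['tool_pos'][:2]-c
print(s['tool_pos'],np.hypot(*d),np.degrees(np.arctan2(d[1],d[0])))
cv2.imwrite('pics/w2.png',vision.camera('wrist'))
u=lambda a,r=58:c+r*np.array([np.cos(np.radians(a)),np.sin(np.radians(a))])
print(tool([*u(74.5),42]))
for a in (80,88,96,104,112,120,127,131): print(a,(tool([*u(a),42])-tool([*u(74.5),42])).round(2))
"
```

```text
[516.95672978 239.45546537  90.32231676] 59.14847640664528 74.34917225877109
[ 0.12 -0.07  4.91]
80 [0.48 0.27 0.  ]
88 [1.23 0.59 0.  ]
96 [2.01 0.8  0.  ]
104 [2.81 0.9  0.  ]
112 [3.62 0.89 0.  ]
120 [4.42 0.76 0.  ]
127 [5.1  0.56 0.  ]
131 [5.48 0.41 0.  ]
```

View pics/w2.png

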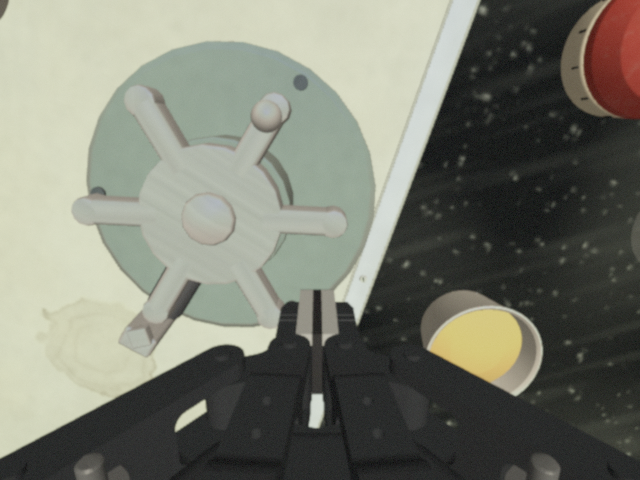

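The fingertip hovers between the arms ending at (340,222) and (272,312). I'm going down into the gap.

Call:
send_rows(plan=[[[0,0,0,0.1,-0.1,2.0,0],[0,0,0,0.1,-0.1,3.5,0],[0,0,0,0.1,-0.1,4.8,0],[0,0,0,0.1,-0.1,4.8,0]]])

```text
t: 2.3
tool_pos: [516.7, 237.5, 41.8]
eef_rot: [-0.0, -0.148, 0.989, -0.0]
wrist_force: [0.9, -0.3, 0.0]
opening: 0.0
finger_force: 0.0
```

Call:
send_rows(plan=[[[0,0,0,0.7,0.4,0,0],[0,0,0,1.5,0.7,0,0],[0,0,0,2.3,0.8,0,0],[0,0,0,3.1,0.9,0,0],[0,0,0,3.8,0.9,0,0],[0,0,0,4.5,0.8,0,0],[0,0,0,5.0,0.6,0,0],[0,0,0,5.5,0.4,0,0]]])

```text
t: 3.1
tool_pos: [462.6, 224.7, 42.2]
eef_rot: [-0.0, -0.148, 0.989, 0.0]
wrist_force: [0.7, 0.0, -0.2]
opening: -0.1
finger_force: 0.1
```

```bash
python3 -c "
from h import *
import cv2
a=[cv2.resize(vision.camera('top')[190:290,250:350],(400,400),interpolation=cv2.INTER_CUBIC),cv2.resize(vision.camera('wrist'),(400,300))]
a[1]=cv2.copyMakeBorder(a[1],0,100,0,0,cv2.BORDER_CONSTANT)
cv2.imwrite('pics/c3.png',np.hstack(a))
"
```

```text
(no output)
```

View pics/c3.png

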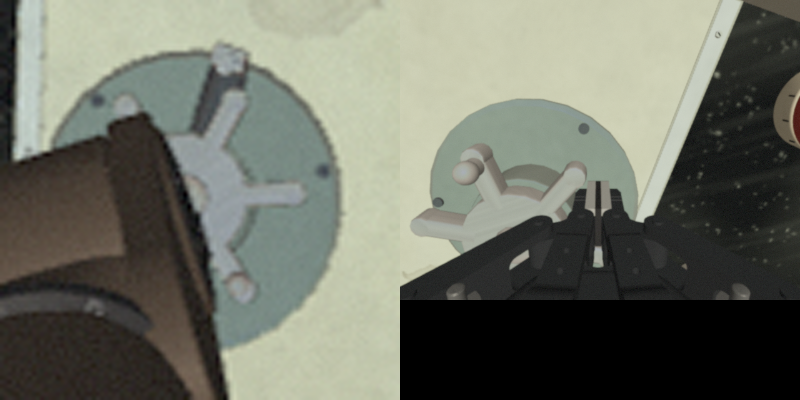

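The wheel is about 45 degrees through the click, with the arm still beside the finger. I'll hold to let it snap, then check.

Call:
send_rows(plan=[[[0,0,0,0,0,0,0],[0,0,0,0,0,0,0],[0,0,0,0,0,0,0]]])

```text
t: 3.5
tool_pos: [463.4, 225.1, 42.3]
eef_rot: [0.0, -0.148, 0.989, 0.0]
wrist_force: [-0.0, -0.4, 0.3]
opening: 0.1
finger_force: 0.0
```

```bash
python3 -c "
from h import *
import cv2
a=[cv2.resize(vision.camera('top')[190:290,250:350],(400,400),interpolation=cv2.INTER_CUBIC),cv2.resize(vision.camera('wrist'),(400,300))]
a[1]=cv2.copyMakeBorder(a[1],0,100,0,0,cv2.BORDER_CONSTANT)
cv2.imwrite('pics/c4.png',np.hstack(a))
"
```

```text
(no output)
```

View pics/c4.png

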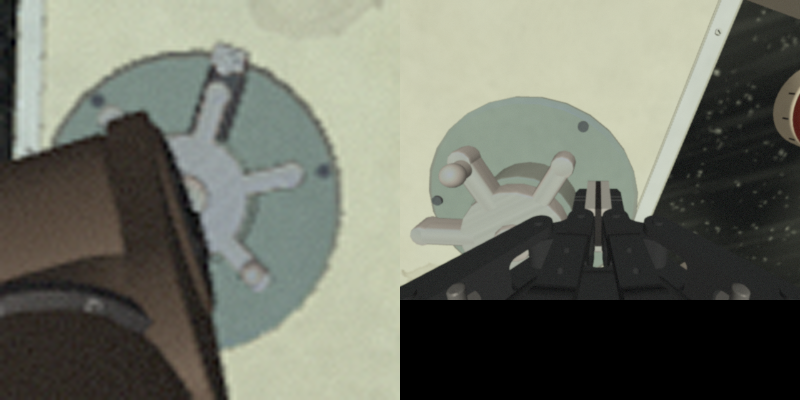

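The wheel snapped. An arm sits at the pointer, the knob is now two clicks short, and the counter hasn't moved. I'll lift, go back over the gap, and push the second click.

Call:
send_rows(plan=[[[0,0,0,0,0,-2.5,0],[0,0,0,0,0,-5.0,0],[0,0,0,-2.5,-0.2,-5.0,0],[0,0,0,-5.5,-0.4,-5.0,0],[0,0,0,-5.5,-0.4,-5.0,0],[0,0,0,-5.5,-0.4,-2.5,0],[0,0,0,-5.5,-0.4,0,0],[0,0,0,-5.5,-0.4,0,0]]])

```text
t: 4.4
tool_pos: [515.1, 236.7, 39.8]
eef_rot: [-0.003, -0.148, 0.989, -0.0]
wrist_force: [-0.3, -0.0, -0.1]
opening: -0.1
finger_force: 0.0
```

Call:
send_rows(plan=[[[0,0,0,0.7,0.4,0,0],[0,0,0,1.5,0.7,0,0],[0,0,0,2.3,0.8,0,0],[0,0,0,3.1,0.9,0,0],[0,0,0,3.8,0.9,0,0],[0,0,0,4.5,0.8,0,0],[0,0,0,5.0,0.6,0,0],[0,0,0,5.5,0.4,0,0]]])

```text
t: 5.2
tool_pos: [462.6, 224.7, 42.3]
eef_rot: [-0.0, -0.148, 0.989, 0.0]
wrist_force: [0.7, -0.7, 0.0]
opening: -0.0
finger_force: 0.1
```

Call:
send_rows(plan=[[[0,0,0,0,0,0,0],[0,0,0,0,0,0,0],[0,0,0,0,0,0,0],[0,0,0,0,0,-2.5,0],[0,0,0,0,0,-5.0,0],[0,0,0,0,0,-5.0,0],[0,0,0,0,0,-5.0,0],[0,0,0,0,0,-5.0,0]]])

```text
t: 6.0
tool_pos: [463.0, 224.9, 91.6]
eef_rot: [-0.0, -0.148, 0.989, -0.0]
wrist_force: [-0.3, -0.7, 0.3]
opening: -0.3
finger_force: 0.0
```

```bash
python3 -c "
from h import *
import cv2
a=[cv2.resize(vision.camera('top')[190:290,250:350],(400,400),interpolation=cv2.INTER_CUBIC),cv2.resize(vision.camera('wrist'),(400,300))]
a[1]=cv2.copyMakeBorder(a[1],0,100,0,0,cv2.BORDER_CONSTANT)
cv2.imwrite('pics/c5.png',np.hstack(a))
"
```

```text
(no output)
```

View pics/c5.png

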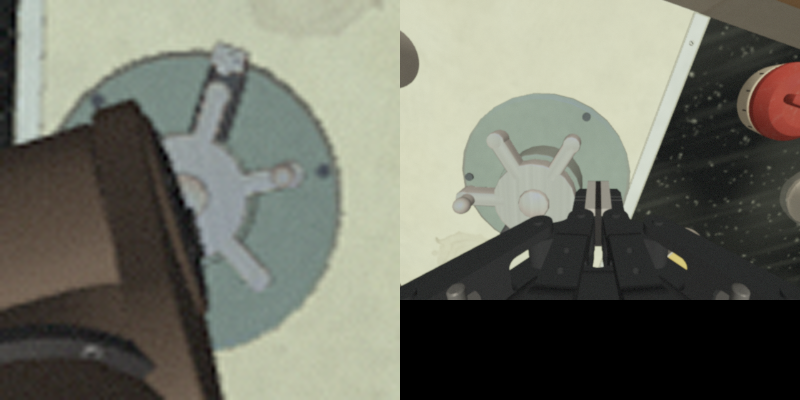

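The knob is at (284,175), one click short, and the counter hasn't moved. I'll let the wheel rest untouched, then give the last click.

Call:
send_rows(plan=[[[0,0,0,0,0,0,0],[0,0,0,0,0,0,0],[0,0,0,0,0,0,0],[0,0,0,-2.5,-0.2,0,0],[0,0,0,-5.5,-0.4,0,0],[0,0,0,-5.5,-0.4,2.5,0],[0,0,0,-5.5,-0.4,5.0,0],[0,0,0,-5.5,-0.4,5.0,0]]])

```text
t: 6.9
tool_pos: [515.7, 236.8, 39.7]
eef_rot: [-0.002, -0.148, 0.989, -0.0]
wrist_force: [-0.7, -0.1, 1.1]
opening: -0.5
finger_force: 0.0
```

Call:
send_rows(plan=[[[0,0,0,0.7,0.4,0,0],[0,0,0,1.5,0.7,0,0],[0,0,0,2.3,0.8,0,0],[0,0,0,3.1,0.9,0,0],[0,0,0,3.8,0.9,0,0],[0,0,0,4.5,0.8,0,0],[0,0,0,5.0,0.6,0,0],[0,0,0,5.5,0.4,0,0]]])

```text
t: 7.7
tool_pos: [462.6, 224.7, 42.2]
eef_rot: [-0.0, -0.148, 0.989, -0.0]
wrist_force: [0.8, 0.1, -0.4]
opening: 0.1
finger_force: 0.1
```

Call:
send_rows(plan=[[[0,0,0,0,0,0,0],[0,0,0,0,0,0,0],[0,0,0,0,0,0,0],[0,0,0,0,0,-2.5,0],[0,0,0,0,0,-6.0,0],[0,0,0,0,0,-10.0,0],[0,0,0,0,0,-12.0,0],[0,0,0,0,0,-12.0,0]]])

```text
t: 8.5
tool_pos: [464.3, 225.5, 165.0]
eef_rot: [0.003, -0.148, 0.989, 0.0]
wrist_force: [-0.4, 0.6, -0.1]
opening: 0.2
finger_force: 0.0
```

```bash
python3 -c "
from h import *
import cv2
a=[cv2.resize(vision.camera('top')[190:290,250:350],(400,400),interpolation=cv2.INTER_CUBIC),cv2.resize(vision.camera('wrist'),(400,300))]
a[1]=cv2.copyMakeBorder(a[1],0,100,0,0,cv2.BORDER_CONSTANT)
cv2.imwrite('pics/c6.png',np.hstack(a))
"
```

```text
(no output)
```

View pics/c6.png

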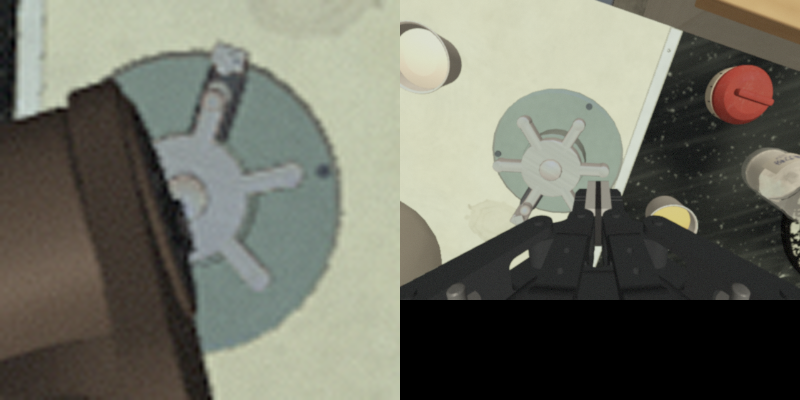

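The knob is at the pointer, at (214,98) in the top crop. The arm is clear of everything and the counter hasn't moved.

```bash
python3 -c "
from station import env
print(env.finish_job())"
```

```text
the job is handed in; nothing more can be done
None
```

I flicked the wheel three single clicks anticlockwise, with an untouched rest one click short; the final pictures show the knobbed arm at the pointer and the counter unmoved, and the job is handed in (no verdict came back).

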